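# Charge the cold-brew keg

## Robot

A 6-joint arm with a two-finger parallel gripper is mounted at the origin on the work surface. World frame = base frame: x ahead of the robot, y to its left, z up, the work surface at z = 0. Lengths are in mm, angles in degrees, forces in N, time in s.
With the tool pointing down it reaches from about 300 to 850 mm from the base axis. Payload 4.2 kg.
Tool frame: the origin (TCP) lies at the very end of the fingers, on their centre line; the grasp point (between the pads) lies 19 mm behind it; z points along the fingers, y is the line along which they close (so a half turn about z gives the same grasp; the last joint's range is limited). The gripper opens to 91 mm and grips with 3 to 60 N. Pads are 32 mm wide; open, the fingers measure 118 mm over their backs; the gripper's body (76 mm by 178 mm) begins 60 mm behind the grasp point.
Start: joints at [-64.572, 18.312, 89.639, -0, 72.044, -1.146], TCP at [257.232, -514.271, 213.976] pointing down, gripper open.
Joint ranges: [-177.97, 177.97], [-48.28, 115.42], [12.27, 149.76], [-77.06, 257.06], [2.81, 150.46], [-146.56, 146.56]. Speed limits (degrees/s): [147.25, 147.25, 180, 180, 180, 180].

## Interface

Orientations are given as [roll, pitch, yaw] about the fixed x, y, z axes, in that order (R = Rz(yaw) Ry(pitch) Rx(roll)).
In Python, from workcell import env gives the robot as it stands.
- The arm moves only by the shell command python3 -m pendant 'ROWS' [FORCE]. ROWS is a JSON object of lists of equal length, an entry for each row: "translation": the shift along the tool's x, y, z in mm, a list of three; "roll": the turn about the tool's z in rad; "hand": the closure in counts, from 0 (fully open) to 255 (shut). In form: {"translation": [[dx, dy, dz], ...], "roll": [roll, ...], "hand": [hand, ...]}. A call has exactly 8 rows; each row shifts and turns the commanded pose from where the row before left it, along the tool's axes as they then stand; what a row does not reach is not made up. A row lasts 1/12 s, in which the tool goes at most 41.7 mm and 7.16 degrees, less where a joint would pass 70% of its speed; a pose out of reach is approached as far as the arm can. A call with a gripper value outside its range is refused whole. The fingers move at their own pace and stop on an object; FORCE is the grip in N (left out, the last holds). Time passes only in rows, so rows that do not move let the fingers close, or fill a call up. It gives the time, the measured TCP pose, the force, the opening and the grip force at its end, in the units of the state.
- env.state(): the state, without advancing time (a new reading comes with each control period).
- env.grab_frame(name): name is "scene" or "side" or "wrist"; returns a dict with "frame" (480x640x3 uint8, red, green, blue), "z_map" (480x640 float32, mm along the optical axis (not along the pixel's ray), 0 where there is no reading), "fx", "fy", "cx", "cy" (pixels), "pose" (4x4, takes a point from camera to world coordinates). Camera axes: x right, y down, z forward; pixel columns grow to the right and rows downward; lengths in mm; the calibration is good to about 2 mm. A picture is of the moment at which its call begins.
- env.job_done(): hands the job in; it is judged then, once.
Trained networks look in a picture, given as the dict that the camera call returned (one of the last four; its "shot" number tells which), for a name from the list of things; names that differ only in an ending like _2 or _b are one class to them, and where a whole thing is asked for, a point or a joint stands for the part that bears it (a point fixed in the world has none). Each returns a list of dicts, best first, with "score" (0 to 1); they miss things now and then, are a little off and sometimes report something else, mostly with a low value. They report only what shows in the picture. A call takes as long as a camera call.
- env.recognise(picture, label): "rect" ([centre column, centre row, width, height] in pixels, round what is visible of it).
- env.regions_of(picture, label): "pixels" (480x640 bool, what is visible of it) and "rect" ([centre column, centre row, width, height] in pixels, round what is visible of it).
The state is a dict: "time_s": time; "qpos": joint angles; "qvel": joint speeds; "effort": joint torques, N m; "ee_pos": TCP position; "ee_rot": TCP orientation; "force": force on the tool from outside, world axes, zero at the start; "torque": the same for the moment, N m; "gripper_width": finger opening in mm; "gripper_force": force on a finger pad.
Only numpy, scipy, OpenCV 4.12 (cv2) and the standard library are available. Lean on these libraries where they do the work, as an engineer would, in place of code of your own. Each camera call takes 0.05 s, during which the arm holds its last target. There are 200 camera calls.

## Task

Take the black gas charging coupler with the orange cap out of its parking ring and push it squarely onto the tilted brass nipple of the cold-brew mini keg until the two sprung jaws snap over its brass rim, then keep pushing it right down against the valve's spring. Hold it pushed down for two seconds and finish still gripping it and pushing, so that the keg goes on filling; do not let go. Leave the tamper, the steel pitcher, the paper cup and the milk jug where they stand.

Things in the scene. Friction and masses are not known exactly. Their poses are not given: they have to be found in the camera images.
- coupler_center (a point): Centre (half-way up, 50 mm over its lower end) of the loose charging coupler, upright in its parking ring. Round, 100 mm tall, about 0.3 kg: black grip barrel 32 mm in diameter from 27 to 88 mm above the lower end (grip it 60 mm or more up, clear of the jaws), orange cap above, steel nose 34 mm wide below. z is its long axis, from bore to cap; it is the same all round.
- coupler_mouth (a point): Centre of the coupler's lower end, 50 mm below its centre on its axis (z towards the cap). Round it runs a rounded brass rim 46 mm in diameter and 6 mm high. The bore opens here, downwards: 20 mm in diameter, 20 mm deep.
- rest: Black parking ring fixed on the counter round the coupler's foot: 76 mm outside, 56 mm inside diameter, 10 mm high; origin under its centre. The coupler stands on the counter inside it.
- keg: Steel mini keg, 130 mm in diameter with a blue band, in a black cradle fixed on the counter, leaning 25 degrees to its front (-x, the robot's side, with the red bar). Origin on the counter straight below the valve's origin; the base reaches 50 mm to the front and 120 mm to the rear, 60 mm to each side.
- valve: Filling valve on the keg, its axis 25 degrees from vertical, leaning to the keg's front. Origin: at the nipple's foot on the flat black face (80 mm in diameter), 178 mm above the counter. z points out along the nipple, x to the rear and up the slope, y along the line of the jaws. The coupler goes on with its bore over the nipple, its z along this z, until its lower end meets the black face.
- nipple_tip (a point): Tip of the red valve pin at rest, on the nipple's axis 28 mm above the black face (same axes as the valve; does not move with the pin). The brass nipple is 14 mm in diameter and 19.5 mm high, with a chamfered end; the pin, 8 mm in diameter, stands out of it.
- plunger (a joint): How far the red valve pin is pushed into the nipple, in m: 0 out, 0.008 fully in. Its spring takes about 5 N to start and 10 N fully in. The floor of the coupler's bore meets it when the coupler's lower end is 8 mm above the black face; it is fully in when the lower end meets the face, which is a hard stop: 15 N in all is plenty.
- jaw_l (a joint): How far the sprung steel jaw at the valve's +y is pushed outwards, in m: 0 closed, up to 0.007. The two jaws are 22 mm wide, 23 mm high, 64 mm over their backs, 38 mm between their hooks, with sloped tops. The coupler's rim pushes them 4 mm out (10 to 20 N of push) and they snap over it when its lower end is 6.5 mm above the face; the pin's spring lifts it back to there unless it is pushed.
- jaw_r (a joint): The same for the jaw at the valve's -y.
- tamper: Dark steel tamper standing on the counter, 58 mm in diameter, 88 mm tall, origin under its centre. Leave alone.
- pitcher: Steel milk pitcher with a handle, 84 mm in diameter, 100 mm tall, origin under its centre. Leave alone.
- cup: White paper cup, 84 mm in diameter, 130 mm tall, origin under its centre. Leave alone.
- jug: White milk jug with a purple cap, 110 mm square, 223 mm tall, origin under its centre. Leave alone.

How it is judged (in metres and radians):
On the way, in this order (a step that is already met when the one before it is completed fails the run):
1. the coupler is lifted out of its ring in the fingers (height (world z) of coupler_center above 0.09 m and contact force between the fingers and coupler above 3 N), for 0.2 s.
2. the coupler is snapped on squarely, pushed down against the valve spring, and held there for 2 s (x of coupler_center in the frame of valve between -0.006 and 0.006 m and y of coupler_center in the frame of valve between -0.006 and 0.006 m and z of coupler_center in the frame of valve below 0.0535 m and angle between the z axis of coupler_center and the z axis of valve, either way round below 0.12 rad and value of joint plunger above 0.005 m and value of joint each of jaw_l, jaw_r below 0.0015 m and contact force between the fingers and coupler above 5 N), for 2 s.
At the end, for the whole second after the job is handed in: The coupler is gripped in the fingers (over 5 N), on the nipple's axis within 6 mm and square to it within 0.12 rad, its lower end within 3.5 mm of the valve's black face, the jaws closed over its rim (within 1.5 mm) and the valve pin held at least 5 of its 8 mm in (all of step 2); the arm keeps its last pose, push and grip.
It fails at once if the tamper is pushed away or knocked over (distance of tamper from where it was at the start of the episode above 0.03 m or angle between tamper's own z axis and vertical above 0.4 rad).
It fails at once if the pitcher is pushed away or knocked over (distance of pitcher from where it was at the start of the episode above 0.03 m or angle between pitcher's own z axis and vertical above 0.4 rad).
It fails at once if the cup is pushed away or knocked over (distance of cup from where it was at the start of the episode above 0.03 m or angle between cup's own z axis and vertical above 0.4 rad).
It fails at once if the jug is pushed away or knocked over (distance of jug from where it was at the start of the episode above 0.03 m or angle between jug's own z axis and vertical above 0.4 rad).
It also fails if it takes over 45 s, if anything falls off the work surface, if the arm or the gripper's body presses on something with over 40 N, if the wrist force passes 120 N, or if a joint passes its speed limit or range.

## Working session

There is one attempt and no reset: what is moved stays moved. The work goes in short steps, Python scripts to look and compute and a shell command to move; the robot and the scene stay as the last step left them, time stands still between calls to the robot, and variables do not carry over. Pictures are saved under pics/ and viewed, at most 10 in all, crops included, and the job is handed in when it is done.

```bash
ls; mkdir -p pics; cat > h.py <<'E'
import numpy as np,cv2
from workcell import env
def shot(n,save=None):
    p=env.grab_frame(n)
    if save: cv2.imwrite('pics/'+save,p['frame'][:,:,::-1])
    return p
def pts(p,mask=None):
    z=p['z_map'];m=z>0
    if mask is not None:m&=mask
    v,u=np.nonzero(m);d=z[v,u]
    c=np.stack([(u-p['cx'])/p['fx']*d,(v-p['cy'])/p['fy']*d,d,np.ones_like(d)])
    return (p['pose']@c)[:3].T
E
python3 - <<'E'
from h import *
print(env.state())
for n in ['scene','side']:
    p=shot(n,n+'0.png');print(n,p['fx'],p['pose'].round(2).tolist())
    for l in ['coupler_center','rest','keg','valve','tamper','pitcher','cup','jug','plunger']:
        r=env.regions_of(p,l)
        for q in r[:2]:
            P=pts(p,q['pixels'])
            if len(P):print(l,round(q['score'],2),np.round(q['rect']),'med',np.median(P,0).round(),'lo',np.percentile(P,3,axis=0).round(),'hi',np.percentile(P,97,axis=0).round())
a=cv2.imread('pics/scene0.png');b=cv2.imread('pics/side0.png')
E
```

```text
pics
{'time_s': 0.0, 'qpos': array([-6.45704066e+01,  1.83503431e+01,  8.97095195e+01, -1.26542728e-03,
        7.20420362e+01, -1.14812788e+00]), 'qvel': array([-0.0252719 , -0.05041044,  0.1438662 , -0.05787153,  0.09206325,
       -0.02697181]), 'effort': array([ 1.33664464e-03, -4.12467957e+01, -2.31970650e+01,  7.28895748e-02,
        4.56318946e-02, -1.26720270e-04]), 'ee_pos': array([ 257.01093132, -513.7780114 ,  213.11219034]), 'ee_rot': array([-1.79898097e+02, -8.38932859e-04,  2.65781118e+01]), 'force': array([ 0.43440124, -0.12325287,  0.05522438]), 'torque': array([ 0.00480096,  0.01145453, -0.00205921]), 'gripper_force': 0.0, 'gripper_width': 91.2043271175461}
scene 477.95790660635106 [[-0.71, 0.42, -0.57, 1309.46], [0.71, 0.44, -0.56, 685.19], [0.01, -0.79, -0.61, 910.95], [0.0, 0.0, 0.0, 1.0]]
coupler_center 0.63 [289. 235.  12.  31.] med [ 559. -170.   53.] lo [ 540. -188.    6.] hi [ 568. -161.  102.]
rest 0.57 [291. 246.  24.  14.] med [ 563. -166.   11.] lo [ 516. -210.    1.] hi [ 588. -141.   15.]
keg 0.71 [379. 284.  78.  95.] med [591. 192. 111.] lo [508. 110.
[... 825 characters left out ...]
. -196.    5.] hi [ 566. -171.  102.]
rest 0.83 [304. 341.  30.  31.] med [ 550. -190.   11.] lo [ 517. -214.    1.] hi [ 585. -148.   15.]
keg 0.89 [305. 212.  72.  95.] med [551. 130. 110.] lo [479.  97.   7.] hi [632. 206. 194.]
valve 0.81 [290. 180.  36.  27.] med [524. 164. 188.] lo [491. 139. 163.] hi [557. 211. 202.]
tamper 0.62 [236. 278.  24.  36.] med [386. -25.  26.] lo [361. -42.   8.] hi [408.  -2.  91.]
pitcher 0.72 [406. 280.  44.  54.] med [786. -64.  63.] lo [747. -86.   9.] hi [825.  -4. 102.]
cup 0.87 [290. 153.  27.  41.] med [518. 428. 100.] lo [485. 412.  31.] hi [553. 494. 132.]
cup 0.33 [405. 281.  42.  55.] med [786. -64.  63.] lo [747. -86.   9.] hi [825.  -4. 102.]
```

View pics/side0.png

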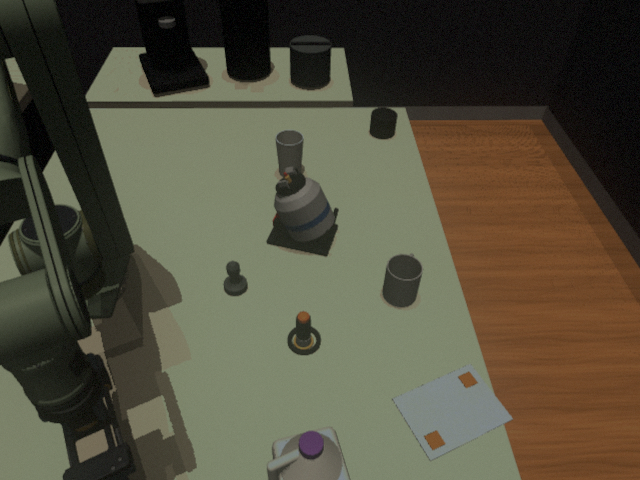

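View pics/scene0.png

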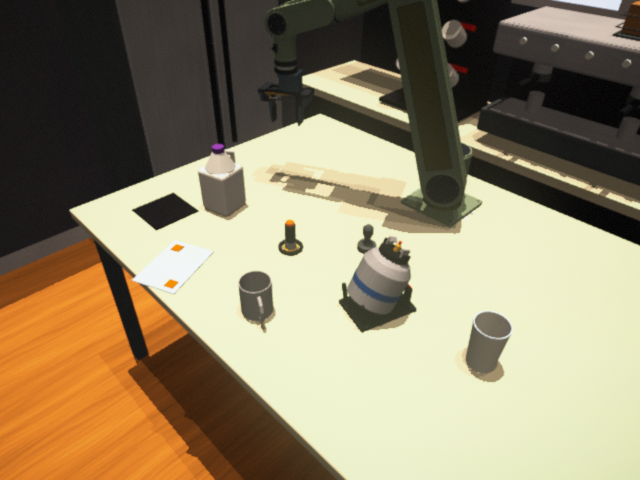

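The side view shows the coupler in its ring at about (304, 330). The keg is at (305, 212) with its red bar to the left, towards the robot. The tamper is at (235, 278), the pitcher at (403, 280), the cup at (290, 153) and the jug at (310, 455). The scene view agrees with this. I'm moving above the coupler.

```bash
python3 -m pendant '{"translation": [[33,-14,0],[35,-14.5,0],[35,-14.5,0],[35,-14.5,0],[35,-14.5,0],[35,-14.5,0],[35,-14.5,0],[35,-14.5,0]], "roll": [0,0,0,0,0,0,0,0], "hand": [0,0,0,0,0,0,0,0]}' 5
python3 -m pendant '{"translation": [[32,-13.5,0],[32,-13.5,0],[32,-13.5,0],[20,-13.5,0],[0,0,0],[0,0,0],[0,0,0],[0,0,0]], "roll": [0,0,0,0,0.116,0.116,0.116,0.116], "hand": [0,0,0,0,0,0,0,0]}' 5
python3 - <<'E'
from h import *
s=env.state();print(s['ee_pos'],s['ee_rot'],s['qpos'])
p=shot('wrist','w1.png');print(p['fx'],p['pose'].round(2).tolist())
for l in ['coupler_center','rest','keg','valve']:
    for q in env.regions_of(p,l)[:2]:
        P=pts(p,q['pixels']);print(l,round(q['score'],2),np.round(q['rect']),np.median(P,0).round(),np.percentile(P,3,axis=0).round(),np.percentile(P,97,axis=0).round())
E
```

```text
time_s: 1.67
ee_pos: [455.2, -285.0, 214.2]
ee_rot: [180.0, -0.0, 26.6]
force: [1.1, 0.2, -0.3]
gripper_width: 91.0
gripper_force: 0.0
time_s: 2.33
ee_pos: [533.9, -186.1, 213.9]
ee_rot: [180.0, 0.0, -0.3]
force: [0.1, -0.7, -0.2]
gripper_width: 91.0
gripper_force: 0.0
[ 533.91908257 -186.06546737  213.90958229] [ 1.79996027e+02  5.08689494e-03 -3.00133851e-01] [-2.03751124e+01  1.74522650e+01  9.09106270e+01 -5.77139310e-03
  7.16405222e+01  6.99268393e+01]
333.7526463020402 [[-0.01, -0.95, -0.3, 619.05], [-1.0, 0.01, 0.0, -186.77], [-0.0, 0.3, -0.95, 386.16], [0.0, 0.0, 0.0, 1.0]]
coupler_center 0.86 [314. 200.  40.  56.] [ 559. -181.   89.] [ 541. -199.    5.] [ 571. -162.  102.]
coupler_center 0.54 [173. 312.  14.  17.] [410.  -1.  19.] [ 398. -128.    1.] [552.  10. 273.]
rest 0.73 [312. 191.  67.  62.] [ 564. -181.   11.] [ 526. -213.    1.] [ 588. -143.   13.]
keg 0.95 [ 36. 198.  72. 166.] [561. 110.  15.] [475.  92.   6.] [628. 160.  88.]
valve 0.68 [313. 201.  39.  53.] [ 559. -181.   89.] [ 541. -199.    6.] [ 570. -161.  102.]
```

```bash
cat >> h.py <<'E'
from scipy.optimize import least_squares
def circ(P,r=None):
    c=P.mean(0)
    f=(lambda q:np.hypot(P[:,0]-q[0],P[:,1]-q[1])-(q[2] if r is None else r))
    return least_squares(f,[*c[:2],r or 20],loss='soft_l1',f_scale=1).x
E
python3 - <<'E'
from h import *
p=shot('wrist')
q=env.regions_of(p,'coupler_center')[0];k=cv2.erode(q['pixels'].astype(np.uint8),np.ones((3,3)))>0
P=pts(p,k)
for a,b in [(95,110),(30,86)]:
    Q=P[(P[:,2]>a)&(P[:,2]<b)];print(a,len(Q),Q.mean(0),Q.min(0),Q.max(0))
    if b<90:print(circ(Q,16))
A=pts(p);m=np.hypot(A[:,0]-555,A[:,1]+180)<48
R=A[m&(A[:,2]>7)&(A[:,2]<14)];print('ring',len(R),(np.percentile(R,1,axis=0)+np.percentile(R,99,axis=0))/2,np.percentile(R,1,axis=0),np.percentile(R,99,axis=0))
for n in ['side','scene']:
    p=env.grab_frame(n);A=pts(p);m=np.hypot(A[:,0]-555,A[:,1]+180)<60
    R=A[m&(A[:,2]>7)&(A[:,2]<14)];print(n,len(R),(np.percentile(R,1,axis=0)+np.percentile(R,99,axis=0))/2)
    T=A[m&(A[:,2]>97)&(A[:,2]<110)];print(T.mean(0) if len(T) else None)
    np.save('pts_'+n,A)
E
```

```text
95 640 [ 552.10179664 -179.78354802   99.81210632] [ 539.24759855 -192.74220368   95.01766504] [ 563.5187205  -166.84525264  103.27061372]
30 268 [ 563.84132364 -180.93823744   62.6526174 ] [ 552.24848157 -195.96080247   30.55894291] [ 567.15360224 -164.13779534   85.78547116]
[ 550.6975214  -179.73720243   16.        ]
ring 1482 [ 554.80125747 -178.36142551    9.964411  ] [ 521.06642215 -214.6034268     7.07309585] [ 588.5360928  -142.11942422   12.85572615]
side 363 [ 550.45347074 -180.50649775   10.48796705]
[ 549.44285211 -180.31718462  100.67134381]
scene 172 [ 552.81538244 -176.28093635   10.38339412]
[ 552.26434427 -176.13423698  100.94143446]
```

View pics/w1.png

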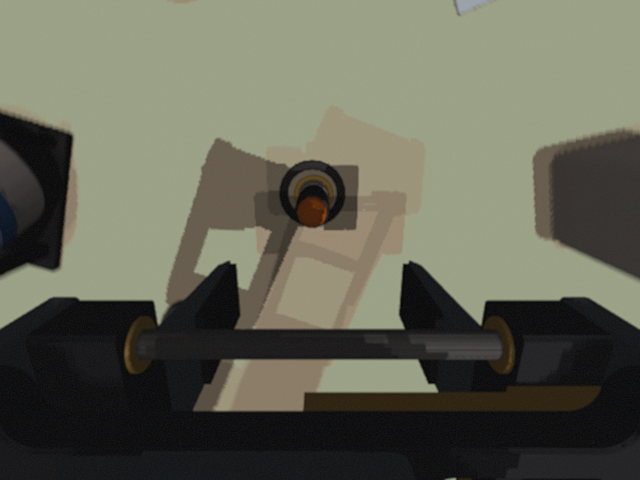

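The wrist view shows the orange cap at (312, 210), centred in the ring. The coupler's axis is at about (551, -180). I'm descending and gripping lightly.

```bash
python3 -m pendant '{"translation": [[17,-6.3,0],[0,0,35],[0,0,35],[0,0,35],[0,0,33],[0,0,25],[0,0,0],[0,0,0]], "roll": [0,0,0,0,0,0,0,0], "hand": [0,0,0,0,0,0,0,0]}' 6
python3 -m pendant '{"translation": [[0,0,0],[0,0,0],[0,0,0],[0,0,0],[0,0,0],[0,0,0],[0,0,0],[0,0,0]], "roll": [0,0,0,0,0,0,0,0], "hand": [255,255,255,255,255,255,255,255]}' 6
```

```text
time_s: 3.45
ee_pos: [550.2, -180.0, 50.2]
ee_rot: [-180.0, 0.1, 0.0]
force: [0.7, 0.1, -0.0]
gripper_width: 91.0
gripper_force: 0.0
time_s: 4.12
ee_pos: [550.8, -180.1, 51.1]
ee_rot: [180.0, -0.0, -0.0]
force: [0.6, 0.0, -0.1]
gripper_width: 40.8
gripper_force: 0.0
```

```bash
python3 -m pendant '{"translation": [[0,0,0],[0,0,0],[0,0,0],[0,0,0],[0,0,0],[-3,0,-0.5],[-3,0,-1],[-3,0,-1]], "roll": [0,0,0,0,0,0,0,0], "hand": [255,255,255,255,255,255,255,255]}' 6
python3 -m pendant '{"translation": [[-4,0,-0.5],[-4,0,0],[-4,0,0],[-4,0,0],[-4,0,0],[-4,0,0],[-4,0,0],[0,0,0]], "roll": [0,0,0,0,0,0,0,0], "hand": [255,255,255,255,255,255,255,255]}' 6
python3 - <<'E'
from h import *
p=shot('wrist','w2.png')
r=env.regions_of(p,'coupler_center')
for q in r[:1]:
    P=pts(p,q['pixels']);print(q['score'],np.round(q['rect']),np.percentile(P,3,axis=0).round(),np.percentile(P,97,axis=0).round())
p=shot('side');P=env.regions_of(p,'coupler_center')
u,v=(int(x) for x in P[0]['rect'][:2]) if P else (304,330)
cv2.imwrite('pics/s2.png',cv2.resize(p['frame'][v-60:v+60,u-80:u+80,::-1],None,fx=5,fy=5))
E
```

```text
time_s: 4.78
ee_pos: [541.4, -179.9, 53.1]
ee_rot: [-180.0, 0.0, -0.0]
force: [-0.1, 0.9, -3.2]
gripper_width: 31.8
gripper_force: 6.0
time_s: 5.45
ee_pos: [512.3, -179.9, 53.5]
ee_rot: [-180.0, 0.1, -0.0]
force: [-0.6, 2.0, -2.2]
gripper_width: 31.8
gripper_force: 6.0
0.8 [318. 275.  72. 184.] [ 501. -196.   18.] [ 561. -164.   97.]
```

View pics/s2.png

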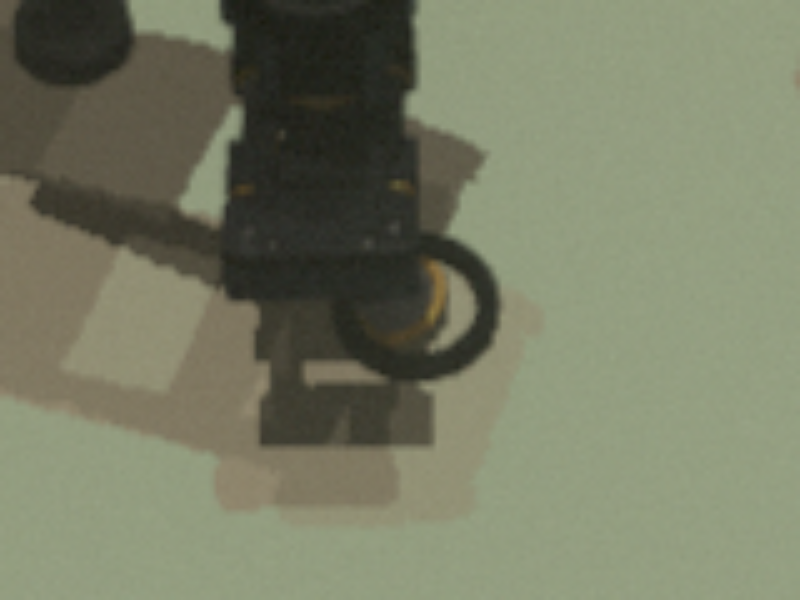

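The side view shows the coupler pivoted in the fingers: its nose with the brass rim stays in the ring at about (410, 310) while the hand has moved towards the robot. I'm gripping firmly, lifting, and measuring the tilt.

```bash
python3 -m pendant '{"translation": [[0,0,0],[0,0,0],[0,0,0],[2,0,-5],[0,0,-25],[0,0,-35],[0,0,-35],[0,0,-35]], "roll": [0,0,0,0,0,0,0,0], "hand": [255,255,255,255,255,255,255,255]}' 45
python3 -m pendant '{"translation": [[0,0,-35],[0,0,-35],[0,0,-35],[0,0,-20],[0,0,0],[0,0,0],[0,0,0],[0,0,0]], "roll": [0,0,0,0,0,0,0,0], "hand": [255,255,255,255,255,255,255,255]}' 45
cat >> h.py <<'E'
def tilt(p,show=True):
    """coupler axis in the xz plane of the tool, from the side of it that faces the wrist camera"""
    s=env.state();t=s['ee_pos'];y=np.radians(s['ee_rot'][2])
    A=pts(p,np.isin(np.arange(640),np.arange(260,380))[None,:]*np.ones((480,1),bool))-t
    x=A[:,0]*np.cos(y)+A[:,1]*np.sin(y);w=-A[:,0]*np.sin(y)+A[:,1]*np.cos(y);z=A[:,2]
    m=(abs(w)<22)&(abs(z)<110)&(abs(x)<80);x,w,z=x[m],w[m],z[m]
    def f(q): # q: x at grasp height z=19, tilt, w offset ; distance to a 16 mm barrel
        a=q[1];dx=x-q[0];dz=z-19
        u=dx*np.cos(a)+dz*np.sin(a);l=-dx*np.sin(a)+dz*np.cos(a)
        return np.hypot(u,w-q[2])-16,l
    q=np.array([0,.4,0]);k=slice(None)
    for i in range(6):
        r,l=f(q);k=(abs(r)<8-i)&(l<16)&(l>-38)
        q=least_squares(lambda q:f(q)[0][k],q,loss='soft_l1').x
    r,l=f(q);near=abs(r)<12
    u=np.hypot(*[r*0+r])
    n=(abs(r)<10);h=np.sort(l[n])
    print('x_at_grasp',q[0],'tilt deg',np.degrees(q[1]),'w',q[2],'n',k.sum(),'std',r[k].std(),'l range',np.percentile(h,[0.5,2,98,99.5]))
    return q
E
python3 - <<'E'
from h import *
p=shot('wrist','w3.png');tilt(p)
s=env.state();print(s['ee_pos'],s['gripper_force'],s['force'])
for l in ['keg','valve','jaw_l','nipple_tip']:
    for q in env.regions_of(p,l)[:1]:print(l,q['score'],q['rect'])
E
```

```text
time_s: 6.32
ee_pos: [515.6, -180.0, 190.7]
ee_rot: [180.0, 0.0, -0.0]
force: [-0.4, -1.4, -2.8]
gripper_width: 30.7
gripper_force: 45.0
time_s: 6.98
ee_pos: [514.7, -179.7, 311.4]
ee_rot: [-179.9, 0.3, -0.0]
force: [-0.4, -0.1, -3.6]
gripper_width: 31.5
gripper_force: 45.0Traceback (most recent call last):
  File "<stdin>", line 2, in <module>
  File "h.py", line 33, in tilt
    u=np.hypot(*[r*0+r])
TypeError: hypot() takes from 2 to 3 positional arguments but 1 were given
```

View pics/w3.png

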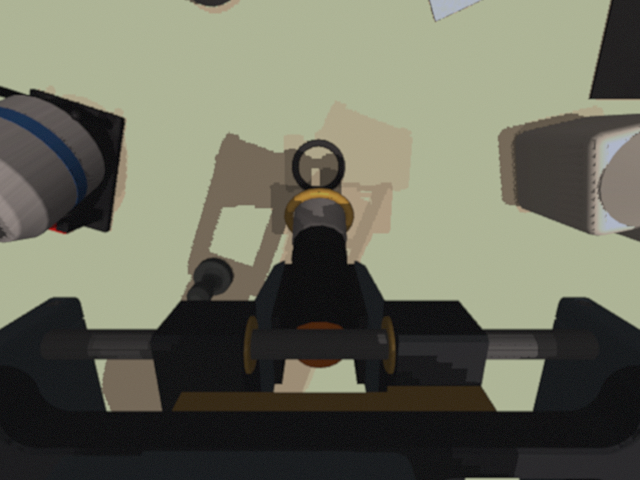

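The wrist view shows the coupler held and tilted: the brass rim at (320, 210), the cap at (320, 350), and the keg on the left. I'm moving towards the keg with the valve off to one side, then measuring both.

```bash
sed -i '/u=np.hypot(\*/d' h.py
python3 -m pendant '{"translation": [[-5,-30,0],[-5,-35,0],[-5,-35,0],[-5,-35,0],[-5,-35,0],[-5,-35,0],[-5,-30,0],[0,0,0]], "roll": [0,0,0,0,0,0,0,0], "hand": [255,255,255,255,255,255,255,255]}' 45
python3 - <<'E'
from h import *
p=shot('wrist','w4.png');tilt(p)
s=env.state();print(s['ee_pos'],s['gripper_force'])
q=env.regions_of(p,'coupler_center')
if q:
    P=pts(p,q[0]['pixels'])-s['ee_pos'];print(P.min(0),P.max(0))
for n in ['wrist','side','scene']:
    p=env.grab_frame(n)
    for l in ['keg','valve','jaw_l','plunger','nipple_tip']:
        for q in env.regions_of(p,l)[:1]:
            P=pts(p,q['pixels']);print(n,l,round(q['score'],2),np.round(q['rect']),np.median(P,0).round())
    A=pts(p);A=A[(np.hypot(A[:,0]-560,A[:,1]-178)<130)&(A[:,2]>2)&(A[:,2]<240)];np.save('keg_'+n,A)
    # black face 40 mm radius plane: normal with 25 deg lean
    B=A[(A[:,2]>155)&(A[:,2]<215)];print(n,len(B),B.mean(0))
    # red bar
    f=p['frame'].astype(int);m=(f[...,0]>90)&(f[...,0]>2.2*f[...,1])&(f[...,2]<90)
    R=pts(p,m);R=R[(np.hypot(R[:,0]-530,R[:,1]-178)<120)];
    if len(R):print('red',len(R),R.min(0).round(),R.max(0).round(),np.median(R,0).round())
E
```

```text
time_s: 7.7
ee_pos: [479.2, 59.7, 312.7]
ee_rot: [-179.8, 0.2, 0.3]
force: [0.1, -0.2, -2.7]
gripper_width: 30.9
gripper_force: 45.0
x_at_grasp 0.752879325903535 tilt deg 27.51630688368411 w 2.173039371303745 n 5114 std 0.5982465375291982 l range [-66.98400042 -65.71670355  41.26240835  45.98942765]
[479.78888502  57.15855553 312.6715998 ] 44.98398184776306
[-306.1437148   -48.85394525 -314.36055285] [52.06514822 55.82678709 98.10137152]
wrist keg 0.62 [215. 134. 163. 167.] [559. 149. 168.]
wrist valve 0.87 [184. 176.  97.  81.] [528. 174. 188.]
wrist jaw_l 0.97 [210. 199.  25.  37.] [509. 151. 197.]
wrist plunger 0.31 [211. 199.  24.  38.] [509. 151. 197.]
wrist nipple_tip 0.89 [184. 176. 102.  84.] [528. 174. 188.]
wrist 12312 [548.16408454 164.09047449 178.04593358]
red 85 [479. 141.  82.] [517. 202. 206.] [511. 180. 204.]
side keg 0.57 [304. 214.  72.  92.] [554. 128. 105.]
side valve 0.83 [293. 181.  24.  24.] [534. 166. 189.]
side jaw_l 0.39 [290. 169.   9.  11.] [522. 204. 197.]
side nipple_tip 0.61 [290. 182.  24.  27.] [532. 161. 188.]
side 1018 [548.10532006 152.45098422 175.09423941]
scene keg 0.61 [379. 282.  78.  96.] [591. 192. 111.]
scene valve 0.6 [395. 252.  27.  33.] [530. 182. 189.]
scene jaw_l 0.44 [406. 253.  10.   9.] [529. 208. 196.]
scene nipple_tip 0.66 [396. 251.  32.  28.] [529. 180. 188.]
scene 1338 [556.76942564 179.95980714 177.05851772]
red 4 [513. 179. 202.] [516. 183. 204.] [514. 181. 202.]
```

View pics/w4.png

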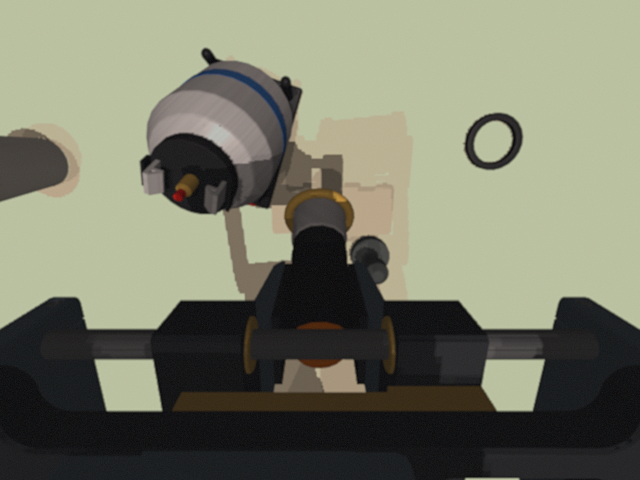

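The wrist view shows the valve: jaws at (152, 178) and (218, 195), red pin tip at (180, 196), and the coupler's rim at (320, 210). I'm fitting the black face plane, the jaws and the pin to get the valve pose.

```bash
python3 - <<'E'
from h import *
p=shot('wrist')
f=p['frame'].astype(int);V=env.regions_of(p,'valve')[0]['pixels']
V=cv2.dilate(V.astype(np.uint8),np.ones((5,5)))>0
mx=f.max(2)
P=pts(p,V&(mx<50)); 
# RANSAC plane
rng=np.random.default_rng(0);best=0
for _ in range(400):
    a=P[rng.choice(len(P),3,0)];n=np.cross(a[1]-a[0],a[2]-a[0])
    if np.linalg.norm(n)<50:continue
    n/=np.linalg.norm(n);k=abs((P-a[0])@n)<1.5
    if k.sum()>best:best=k.sum();K=k
c=P[K].mean(0);n=np.linalg.svd(P[K]-c)[2][2];n*=np.sign(n[2])
print('plane',len(P),best,n,'lean',np.degrees(np.arccos(n[2])),'yaw',np.degrees(np.arctan2(-n[1],-n[0])))
red=V&(f[...,0]>80)&(f[...,0]>2.5*f[...,1]);R=pts(p,red);print('red',len(R),R.mean(0).round(1),R.max(0).round(1))
br=V&(f[...,0]>70)&(f[...,0]>1.25*f[...,1])&(f[...,1]>1.4*f[...,2]);B=pts(p,br|red)
d=(B-c)@n;print('brass',len(B),B.mean(0).round(1),np.percentile(d,[2,50,98]).round(1))
J=pts(p,V&(mx>=70)&(abs(f[...,0]-f[...,2])<25));h=(J-c)@n
J=J[(h>15)&(h<26)];q=J-c
lab=(q@[0,1,0])>0;a,b=J[lab],J[~lab];print('jaws',len(a),a.mean(0).round(1),len(b),b.mean(0).round(1),'line yaw',np.degrees(np.arctan2(*(a.mean(0)-b.mean(0))[[0,1]]*[-1,1])))
# base-frame at assumed yaw: fit pin axis: pins are seen from one side; circle fit perp to axis
for yaw in [np.arctan2(-n[1],-n[0])]:
    L=np.radians(25);z=np.array([-np.sin(L)*np.cos(yaw),-np.sin(L)*np.sin(yaw),np.cos(L)]);y=np.array([-np.sin(yaw),np.cos(yaw),0]);x=np.cross(y,z)
    h=(B-c)@z;nb=B[(h>3)&(h<18)];X=np.c_[(nb-c)@x,(nb-c)@y,nb[:,2]];o=circ(X,7);print('nipple',len(nb),o[:2],'world foot',c+x*o[0]+y*o[1])
    pb=B[(h>21)&(h<30)];X=np.c_[(pb-c)@x,(pb-c)@y,pb[:,2]];o2=circ(X,4);print('pin',len(pb),o2[:2])
    q=(J-c);print('jaw y',np.percentile(q@y,[1,50,99]).round(1))
    Q=pts(p)-c;k=abs(Q@z)<2.5;k&=np.hypot(Q@x,Q@y)<46;Q=Q[k];print('face ext',np.percentile(Q@x,[.5,99.5]),np.percentile(Q@y,[.5,99.5]))
    print('c',c,'x',x,'y',y,'z',z)
tilt(p);print(env.state()['ee_pos'],env.state()['ee_rot'])
E
```

```text
plane 4157 3209 [-0.40307728  0.12701321  0.90630919] lean 24.999809796112782 yaw -17.490100003259165
red 94 [510.6 183.3 197.8] [516.1 202.  207.3]
brass 355 [517.5 178.5 194.3] [-0.1 16.9 28.5]
jaws 471 [523.1 203.  198.5] 281 [507.5 154.2 199.2] line yaw -17.736902439866046
nipple 173 [-10.13456866  -0.01118772] world foot [521.7807625  177.37817071 179.20181517]
pin 88 [-10.08512013  -0.20921464]
jaw y [-31.9  21.1  31.8]
face ext [-44.26574405  29.4472807 ] [-39.99250241  36.67852869]
c [530.54452888 174.62836051 183.48486896] x [ 0.86440818 -0.27238265  0.42261826] y [0.300541   0.95376889 0.        ] z [-0.40308015  0.12701412  0.90630779]
x_at_grasp 1.3318249070721018 tilt deg 27.699536607252956 w -0.31294678433630824 n 5102 std 0.5964202084022735 l range [-66.88790268 -65.63437058  41.11732158  45.94948123]
[480.80809335  54.9332494  313.96158307] [ 1.79994367e+02 -3.71289953e-03 -5.99047446e-03]
```

```bash
python3 -m pendant '{"translation": [[-3.7,-28,0],[-4,-30,0],[-4,-30,0],[-4,-30,0],[-3,-23.3,29],[0,0,0],[0,0,0],[0,0,0]], "roll": [0,0,0,0,0,0.1,0.1,0.105], "hand": [255,255,255,255,255,255,255,255]}' 45
python3 -m pendant '{"translation": [[0,0,0],[0,0,0],[0,0,0],[0,0,0],[0,0,0],[0,0,0],[0,0,0],[0,0,0]], "roll": [0,0,0,0,0,0,0,0], "hand": [255,255,255,255,255,255,255,255]}' 45
python3 - <<'E'
from h import *
p=shot('wrist','w5.png');q=tilt(p);s=env.state();print(s['ee_pos'],s['ee_rot'],s['force'])
yaw=np.radians(-17.5);L=np.radians(25)
z=np.array([-np.sin(L)*np.cos(yaw),-np.sin(L)*np.sin(yaw),np.cos(L)]);y=np.array([-np.sin(yaw),np.cos(yaw),0]);x=np.cross(y,z);o=np.array([521.8,177.4,179.2])
t=np.radians(s['ee_rot'][2]);ex=np.array([np.cos(t),np.sin(t),0]);ey=np.array([-np.sin(t),np.cos(t),0])
g=s['ee_pos']+ex*q[0]+ey*q[2]+[0,0,19];ax=-ex*np.sin(q[1])+np.array([0,0,np.cos(q[1])]);m=g-69*ax
print('mouth in valve',[(m-o)@v for v in(x,y,z)])
f=p['frame'].astype(int)
red=(f[...,0]>80)&(f[...,0]>2.5*f[...,1]);br=(f[...,0]>70)&(f[...,0]>1.25*f[...,1])&(f[...,1]>1.4*f[...,2])
B=pts(p,br|red)-o;B=np.c_[B@x,B@y,B@z]
for lo,hi,r in[(3,18,7),(21,30,4)]:
    n=B[(B[:,2]>lo)&(B[:,2]<hi)&(np.hypot(B[:,0],B[:,1])<13)]
    print(len(n),circ(n,r)[:2] if len(n)>9 else None)
E
```

```text
time_s: 9.47
ee_pos: [461.8, 196.8, 284.3]
ee_rot: [179.9, 0.0, -17.7]
force: [-0.3, 0.5, -3.1]
gripper_width: 31.3
gripper_force: 45.0
time_s: 10.13
ee_pos: [462.2, 196.1, 284.9]
ee_rot: [180.0, -0.0, -17.5]
force: [0.1, -0.1, -3.4]
gripper_width: 31.8
gripper_force: 45.0
x_at_grasp 1.4115474207395187 tilt deg 27.708750269276102 w -0.23392534817500896 n 5106 std 0.5868177192681968 l range [-140.23329769 -139.64974025   40.81111412   45.68198238]
[462.16244408 196.17735896 284.93138574] [ 1.79995611e+02 -3.35450078e-03 -1.74749696e+01] [-0.2938243   0.66924141 -3.06512606]
mouth in valve [np.float64(0.5882039584406995), np.float64(-0.24436601980212913), np.float64(69.94923781107508)]
199 [-0.34707037 -0.41559148]
99 [-0.54161443 -0.29456123]
```

View pics/w5.png

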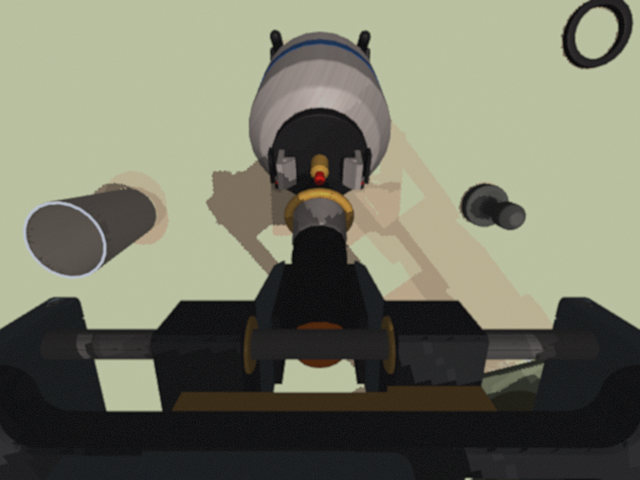

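The wrist view shows the keg turned square to the tool. The rim at (320, 210) is in line with the pin at (319, 178), and the jaws sit evenly on either side. The offset is under 1 mm, so I'm advancing along the valve axis.

```bash
python3 -m pendant '{"translation": [[2.5,0,5.4],[2.5,0,5.4],[2.5,0,5.4],[2.5,0,5.4],[2.1,0,4.5],[2.1,0,4.5],[1.3,0,2.7],[0,0,0]], "roll": [0,0,0,0,0,0,0,0], "hand": [255,255,255,255,255,255,255,255]}' 55
python3 -m pendant '{"translation": [[0.85,0,1.8],[0.85,0,1.8],[0.85,0,1.8],[0.85,0,1.8],[0.85,0,1.8],[0.4,0,0.9],[0,0,0],[0,0,0]], "roll": [0,0,0,0,0,0,0,0], "hand": [255,255,255,255,255,255,255,255]}' 55
python3 - <<'E'
from h import *
p=shot('wrist');tilt(p)
E
```

```text
time_s: 10.85
ee_pos: [476.9, 191.3, 250.7]
ee_rot: [179.9, 0.1, -17.5]
force: [0.7, 0.3, -3.3]
gripper_width: 31.2
gripper_force: 55.0
time_s: 11.52
ee_pos: [481.4, 190.1, 241.7]
ee_rot: [180.0, 0.0, -17.5]
force: [0.0, 0.0, -3.3]
gripper_width: 31.0
gripper_force: 55.0
x_at_grasp 1.3013457432072626 tilt deg 27.730998044183234 w -0.2526697598438163 n 5113 std 0.6021139444973368 l range [-92.91922823 -92.4904743   40.73835671  45.29709661]
```

```bash
python3 -m pendant '{"translation": [[0.85,0,1.8],[0.85,0,1.8],[0.4,0,0.9],[0.4,0,0.9],[0.4,0,0.9],[0,0,0],[0,0,0],[0,0,0]], "roll": [0,0,0,0,0,0,0,0], "hand": [255,255,255,255,255,255,255,255]}' 60
python3 -m pendant '{"translation": [[0.4,0,0.9],[0.4,0,0.9],[0.4,0,0.9],[0,0,0],[0,0,0],[0,0,0],[0,0,0],[0,0,0]], "roll": [0,0,0,0,0,0,0,0], "hand": [255,255,255,255,255,255,255,255]}' 60
```

```text
time_s: 12.23
ee_pos: [483.7, 189.9, 236.9]
ee_rot: [-179.9, 0.0, -17.5]
force: [-3.6, 0.8, 5.2]
gripper_width: 30.9
gripper_force: 60.0
time_s: 12.9
ee_pos: [484.4, 190.0, 235.7]
ee_rot: [-179.8, 0.0, -17.5]
force: [-7.5, 2.1, 13.0]
gripper_width: 31.3
gripper_force: 60.0
```

```bash
python3 -m pendant '{"translation": [[0.4,0,0.9],[0.4,0,0.9],[0.4,0,0.9],[0,0,0],[0,0,0],[0,0,0],[0,0,0],[0,0,0]], "roll": [0,0,0,0,0,0,0,0], "hand": [255,255,255,255,255,255,255,255]}' 60
python3 -m pendant '{"translation": [[0.4,0,0.9],[0.4,0,0.9],[0.4,0,0.9],[0,0,0],[0,0,0],[0,0,0],[0,0,0],[0,0,0]], "roll": [0,0,0,0,0,0,0,0], "hand": [255,255,255,255,255,255,255,255]}' 60
python3 - <<'E'
from h import *
p=shot('wrist');tilt(p);s=env.state();print(s['ee_pos'],s['force'])
E
```

```text
time_s: 13.57
ee_pos: [486.8, 188.3, 229.4]
ee_rot: [180.0, -0.0, -17.5]
force: [2.7, -0.4, -6.9]
gripper_width: 31.1
gripper_force: 60.0
time_s: 14.23
ee_pos: [487.5, 188.2, 227.7]
ee_rot: [-180.0, -0.0, -17.5]
force: [-1.5, -1.3, 3.4]
gripper_width: 31.3
gripper_force: 60.0
x_at_grasp 1.3761624762540265 tilt deg 27.7908697806912 w -0.23005788095561971 n 5083 std 0.5876954976422666 l range [-77.41362956 -76.84888029  40.92335193  45.70190023]
[487.57790439 188.20321997 227.67846028] [-1.77805329 -1.19142079  4.0178877 ]
```

```bash
python3 -m pendant '{"translation": [[0.4,0,0.9],[0.4,0,0.9],[0.4,0,0.9],[0.4,0,0.9],[0,0,0],[0,0,0],[0,0,0],[0,0,0]], "roll": [0,0,0,0,0,0,0,0], "hand": [255,255,255,255,255,255,255,255]}' 60
python3 -m pendant '{"translation": [[0.4,0,0.9],[0.4,0,0.9],[0,0,0],[0,0,0],[0,0,0],[0,0,0],[0,0,0],[0,0,0]], "roll": [0,0,0,0,0,0,0,0], "hand": [255,255,255,255,255,255,255,255]}' 60
python3 - <<'E'
from h import *
p=shot('wrist','w6.png');tilt(p);s=env.state();print(s['ee_pos'],s['force'])
E
```

```text
time_s: 14.95
ee_pos: [489.1, 187.7, 224.1]
ee_rot: [-180.0, -0.0, -17.5]
force: [-2.2, -0.9, 6.9]
gripper_width: 31.1
gripper_force: 60.0
time_s: 15.62
ee_pos: [489.7, 187.6, 223.0]
ee_rot: [-180.0, -0.0, -17.5]
force: [-4.3, -0.8, 9.5]
gripper_width: 31.2
gripper_force: 60.0
x_at_grasp 1.3520634558799438 tilt deg 27.798598858515202 w -0.23815345229518248 n 5104 std 0.6002650706032744 l range [-72.18264405 -71.6745031   40.98484621  45.58935023]
[489.68031389 187.58665159 223.05096685] [-4.52013438 -1.42608021 10.41122573]
```

View pics/w6.png

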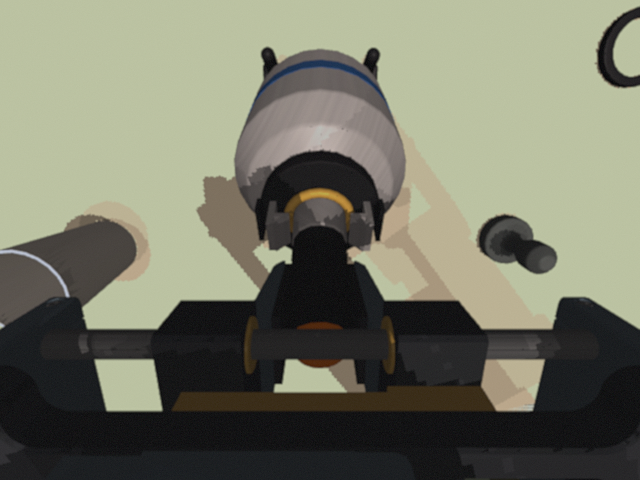

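The wrist view shows the rim at (320, 200) between the closed jaws at (280, 228) and (362, 228), about 2 mm above the face. I'm pushing a little more and then holding.

```bash
python3 -m pendant '{"translation": [[0.4,0,0.9],[0.4,0,0.9],[0,0,0],[0,0,0],[0,0,0],[0,0,0],[0,0,0],[0,0,0]], "roll": [0,0,0,0,0,0,0,0], "hand": [255,255,255,255,255,255,255,255]}' 60
python3 - <<'E'
from h import *
p=shot('wrist');q=tilt(p);s=env.state();print(s['ee_pos'],s['force'])
yaw=np.radians(-17.5);L=np.radians(25)
z=np.array([-np.sin(L)*np.cos(yaw),-np.sin(L)*np.sin(yaw),np.cos(L)]);y=np.array([-np.sin(yaw),np.cos(yaw),0]);x=np.cross(y,z);o=np.array([521.6,177.1,179.2])
t=np.radians(s['ee_rot'][2]);ex=np.array([np.cos(t),np.sin(t),0]);ey=np.array([-np.sin(t),np.cos(t),0])
g=s['ee_pos']+ex*q[0]+ey*q[2]+[0,0,19];ax=-ex*np.sin(q[1])+np.array([0,0,np.cos(q[1])]);c=g-19*ax
print('centre in valve',[(c-o)@v for v in(x,y,z)]);F=s['force']+[0,0,3.3];print('axial',F@z,'lat',F@x,F@y)
E
```

```text
time_s: 16.33
ee_pos: [489.9, 187.5, 222.9]
ee_rot: [-179.9, -0.0, -17.5]
force: [-7.1, -2.4, 19.3]
gripper_width: 31.1
gripper_force: 60.0
x_at_grasp 1.3322031575826763 tilt deg 27.68789830173607 w -0.22358245403747756 n 5084 std 0.596326668010298 l range [-72.04618796 -71.41858509  40.89879177  45.62965124]
[489.87099051 187.52993874 222.97529661] [-7.43289737 -1.57390872 19.7542062 ]
centre in valve [np.float64(-1.639425628115566), np.float64(0.18259369666636419), np.float64(51.46574323912206)]
axial 23.690078599122536 lat 3.7473617101222954 -3.736178769405558
```

The coupler is at the hard stop: force is rising with no further travel, and its centre is within 2 mm of the axis. I'm holding it there.

```bash
python3 -m pendant '{"translation": [[0,0,0],[0,0,0],[0,0,0],[0,0,0],[0,0,0],[0,0,0],[0,0,0],[0,0,0]], "roll": [0,0,0,0,0,0,0,0], "hand": [255,255,255,255,255,255,255,255]}' 60
python3 -m pendant '{"translation": [[0,0,0],[0,0,0],[0,0,0],[0,0,0],[0,0,0],[0,0,0],[0,0,0],[0,0,0]], "roll": [0,0,0,0,0,0,0,0], "hand": [255,255,255,255,255,255,255,255]}' 60 >/dev/null
python3 -m pendant '{"translation": [[0,0,0],[0,0,0],[0,0,0],[0,0,0],[0,0,0],[0,0,0],[0,0,0],[0,0,0]], "roll": [0,0,0,0,0,0,0,0], "hand": [255,255,255,255,255,255,255,255]}' 60 >/dev/null
python3 -m pendant '{"translation": [[0,0,0],[0,0,0],[0,0,0],[0,0,0],[0,0,0],[0,0,0],[0,0,0],[0,0,0]], "roll": [0,0,0,0,0,0,0,0], "hand": [255,255,255,255,255,255,255,255]}' 60
python3 -c "
from h import *
p=shot('wrist');tilt(p)
print(env.job_done())"
```

```text
time_s: 17.05
ee_pos: [489.9, 187.5, 222.9]
ee_rot: [-179.9, 0.0, -17.5]
force: [-8.0, -1.4, 19.7]
gripper_width: 31.1
gripper_force: 60.0
time_s: 19.05
ee_pos: [489.9, 187.5, 222.9]
ee_rot: [-179.9, 0.0, -17.5]
force: [-7.9, -1.2, 19.5]
gripper_width: 31.1
gripper_force: 60.0
x_at_grasp 1.353189602846991 tilt deg 27.663987971931505 w -0.25709448660872847 n 5089 std 0.6016892339002917 l range [-71.97088813 -71.41205909  40.95676683  45.76365442]
the job is handed in; nothing more can be done
None
```

The coupler is snapped onto the nipple and pushed down to the hard stop; I held it there for over 2 s and handed the job in at about 19 s still gripping at 60 N and pushing with about 24 N (above the 15 N you called plenty), with no verdict returned.

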